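Hold the printer's guard-release key turned

TASK

Draw the guard-release key along the slot of its black hanger and out of the open end (it is captive and does not lift straight out), then push it into the keyway on top of the grey interlock box, working it past the sticky pins until its shoulder is fully home. Turn it a quarter turn clockwise, seen from above, to the stop; the switch springs back by itself, so finish still gripping the key and holding it turned and fully in. Leave the scraper, the cutters and the glue stick where they are.

Things in the scene. Friction and masses are not known exactly. Their poses are not given: they have to be found in the camera images.
- key: Loose upright interlock key, about 70 g. Origin on its axis at the underside of its round steel shoulder (20 mm diameter, 4 mm thick, z 0 to 4); z up, x along the width of bow and blade (one plane), y through their thickness; same when turned half round. It starts hanging by the shoulder on the hanger's plate, neck in the slot, blade beneath, bow within 0.35 rad of the slot's line.
- key_bow (a point): Centre of the key's flat aluminium bow, the part to grip: 34 mm wide (x), 10 mm thick (y), 36 mm tall (key z 4 to 40, just above the shoulder). Moves with the key, axes as the key's; 22 mm above the key's origin.
- key_tip (a point): Lowest point of the key, 36 mm below its origin; axes as the key's. Below the shoulder come a round neck, 4.5 mm diameter (key z 0 to -10), and a steel blade 16 mm wide (x) by 8 mm thick (y), key z -10 to -36, its tip rounded to 4 mm radius.
- hanger: Fixed black plastic hanger, 80 x 80 mm, 56 mm high, origin at the centre of its underside, z up. Its 6 mm thick top plate (top at z 56) has a slot 6 mm wide along its x axis at y = 0, from x = +25 to the open front at x = -40 mm; the front is open below the plate too, and its -x side looks roughly to the robot. Nothing stands above the plate.
- slot_mouth (a point): Middle of the slot's open front end, at the top of the hanger's plate (hanger x -40, z 56 mm); axes as the hanger's. The slot is narrower than the blade in any direction, so the key comes free only when its whole blade is out beyond this front edge: key origin 10 mm or more past this point along -x.
- keyway_mouth (a point): Centre of the keyway's mouth, in the top face (60 mm above the bench) of the fixed grey interlock box (120 x 100 x 60 mm), inside a thin steel ring, 39 mm outer diameter. z up; x along the keyway slot at rest, to a white mark; a second mark at -y shows the turned position. Slot 17.5 x 9.5 mm; the key fits either way round. Fully home the shoulder lies on the face, key origin at this point.
- plug (a joint): Turn of the key plug: 0 at rest, growing clockwise seen from above to the stop at 1.571 rad. It turns only when the key is within about 4 mm of home; a spring (0.02 N m at rest, 0.1 at the stop) turns it back; the key has about 0.1 rad of play in it. Two sticky sprung pins in it, about 18 and 28 mm below the box's top, resist the blade with some 4 to 16 N each; small yaw wiggles (0.05 rad) help.
- scraper: Bystander: flat scraper, 190 mm long, lying on the bench between the hanger and the box; origin near its middle on the bench. Leave it alone.
- cutters: Bystander: flush cutters with blue handles, about 140 mm long and 18 mm high, lying on the bench beyond the work. Leave them alone.
- gluestick: Bystander: white glue stick with a blue cap, standing upright, 29 mm diameter, 88 mm tall, just beyond the work; origin at the centre of its foot. Leave it alone.
Not all that is in view belongs to the job. What is shaped like the key but pink is not meant.

How it is judged:
On the way, in this order (a step that is already met when the one before it is completed fails the run):
1. the key is held in the gripper, clear of the hanger (contact force between the fingers and key above 2 N and horizontal distance between key and hanger above 0.055 m and height (world z) of key above 0.05 m and contact force between key and hanger below 0.05 N), for 0.1 s.
2. the key is fully home in the keyway, not yet turned (z of key in the frame of keyway_mouth between -0.004 and 0.0025 m and horizontal distance between key and keyway_mouth below 0.004 m and angle between key's own z axis and vertical below 0.15 rad and value of joint plug below 0.4 rad), for 0.1 s.
At the end, for the whole second after the job is handed in: The key is fully in (shoulder within 2.5 mm of the plate, within 4 mm of the keyway's centre, upright within 0.15 rad), the plug stands at more than 1.35 rad of its 1.57 rad quarter turn, and the fingers still grip the key (more than 2 N), all through the last second (z of key in the frame of keyway_mouth between -0.004 and 0.0025 m and horizontal distance between key and keyway_mouth below 0.004 m and angle between key's own z axis and vertical below 0.15 rad and contact force between the fingers and key above 2 N and value of joint plug above 1.35 rad); the arm keeps its last pose, push and grip.
It fails at once if the scraper is disturbed (moved more than 20 mm) (distance of scraper from where it was at the start of the episode above 0.02 m).
It fails at once if the cutters is disturbed (moved more than 20 mm) (distance of cutters from where it was at the start of the episode above 0.02 m).
It fails at once if the gluestick is disturbed (moved more than 20 mm) (distance of gluestick from where it was at the start of the episode above 0.02 m).
It also fails if it takes over 54 s, if anything falls off the work surface, if the arm or the gripper's body presses on something with over 40 N, if the wrist force passes 120 N, or if a joint passes its speed limit or range.

ROBOT

A 6-joint arm with a two-finger parallel gripper is mounted at the origin on the work surface. World frame = base frame: x ahead of the robot, y to its left, z up, the work surface at z = 0. Lengths are in m, angles in rad, forces in N, time in s.
With the tool pointing down it reaches from about 0.35 to 0.875 m from the base axis. Payload 4.2 kg.
Tool frame: the origin (TCP) lies at the very end of the fingers, on their centre line; the grasp point (between the pads) lies 19 mm behind it; z points along the fingers, y is the line along which they close (so a half turn about z gives the same grasp; the last joint's range is limited). The gripper opens to 85 mm and grips with 20 to 120 N. Pads are 22 mm wide; open, the fingers measure 114 mm over their backs; the gripper's body (76 mm by 85 mm) begins 54 mm behind the grasp point. The pads swing forward as they close: fully open they stand 13 mm farther back than shut.
Start: joints at [1.448, 0.385, 0.008, 0, -1.194, -0.259], TCP at [0.233, 0.58, 0.231] pointing down, gripper open.
Joint ranges: [-3.14, 3.14], [-1.21, 2.06], [-1.07, 1.41], [-3.16, 2.05], [-2.99, -0.16], [-3.1, 3.1]. Speed limits (rad/s): [2.79, 2.79, 3.14, 3.14, 3.14, 3.14].

INTERFACE

Orientations are given as a unit quaternion [x, y, z, w].
In Python, from workcell import env, jaws, inverse_kinematics, telemetry, eyes, close_job gives the robot as it stands. Calls block until the motion is done:
- env.move_to(position, orientation): joint-space move of the TCP to a pose.
- env.movel(position, frame=None, speed=0.15): straight line of the TCP; frame=None keeps the orientation; speed is the mean speed in m/s.
- env.move_j(angles): joint-space move.
- jaws.move_gripper(opening, strength=None): finger opening in m; strength is the grip in N (None keeps the last); returns when the fingers have stopped.
- env.pause(seconds).
- inverse_kinematics(position, orientation): joint angles nearest the present ones, or None.
- telemetry.get_state(): the state.
- eyes.snapshot(name): name is "scene" or "top" or "wrist"; returns the picture (480x640x3 uint8, blue, green, red); there is no depth.
- eyes.camera_model(name): a dict with "camera_matrix" (3x3 intrinsics, pixels), "xyz" and "orientation" of the camera in the world. Camera axes: x right, y down, z forward; pixel columns grow to the right and rows downward; lengths in m; the calibration is good to about 2 mm. A picture is of the moment at which its call begins: read the wrist's pose just before it. camera_model takes no time and is no camera call; for the wrist camera it gives the pose at the moment of the call.
A pose or a line that the arm cannot do raises env.Unreachable and nothing moves.
- close_job(): hands the job in; it is judged then, once.
The state is a dict: "time_s": time; "qpos": joint angles; "qd": joint speeds; "joint_efforts": joint torques, N m; "ee_pos": TCP position; "ee_rot": TCP orientation; "contact_force": force on the tool from outside, world axes, zero at the start; "wrist_torque": the same for the moment, N m; "opening": finger opening in m; "grasp_force": force on a finger pad.
Only numpy, scipy, OpenCV 4.12 (cv2) and the standard library are available. Lean on these libraries where they do the work, as an engineer would, in place of code of your own. Each camera call takes 0.05 s, during which the arm holds its last target. There are 200 camera calls.

## Working session

There is one attempt and no reset: what is moved stays moved. The work goes in short steps, each a Python script; the robot and the scene stay as the last script left them, time stands still between calls to the robot, and variables do not carry over. Pictures are saved under pics/ and viewed, at most 10 in all, crops included, and the job is handed in when it is done.

```bash
mkdir -p pics; ls; python3 - <<'E'
from workcell import env, eyes, telemetry
import cv2
for n in ("scene","top"):
    cv2.imwrite(f"pics/{n}0.png",eyes.snapshot(n)); m=eyes.camera_model(n); print(n,m)
s=telemetry.get_state(); print(s)
E
```

```text
pics
scene {'camera_matrix': array([[469.13548243,   0.        , 323.72045458],
       [  0.        , 469.13548243, 239.40694871],
       [  0.        ,   0.        ,   1.        ]]), 'xyz': array([ 1.17650543, -0.02467518,  0.51179522]), 'orientation': array([ 0.66044924,  0.61913308, -0.29322879, -0.3074051 ])}
top {'camera_matrix': array([[469.46688542,   0.        , 318.06196978],
       [  0.        , 469.46688542, 242.75648566],
       [  0.        ,   0.        ,   1.        ]]), 'xyz': array([0.55763729, 0.01436659, 0.82099598]), 'orientation': array([-0.69606513,  0.71721838, -0.02435601,  0.02231398])}
{'time_s': 0.1, 'qpos': array([ 1.44757220e+00,  3.85494985e-01,  6.77276359e-03, -4.21779431e-04,
       -1.19398867e+00, -2.58590481e-01]), 'qd': array([-0.00057614, -0.00209179,  0.00317617,  0.0027672 , -0.00038889,
        0.00170562]), 'joint_efforts': array([-5.26113126e-04, -3.93319201e+01,  1.88929707e+01,  4.19798300e+00,
       -2.58520136e-03, -6.55867201e-07]), 'ee_pos': array([0.23267816, 0.57952311, 0.2303277 ]), 'ee_rot': array([ 9.81817247e-01, -1.89826074e-01, -1.30828790e-04,  9.68349235e-04]), 'contact_force': array([ 0.808952  , -0.20655764, -1.07925607]), 'wrist_torque': array([ 0.06206656, -0.05796426,  0.05122691]), 'grasp_force': 0.0, 'opening': 0.08532452004156564}
```

View pics/scene0.png

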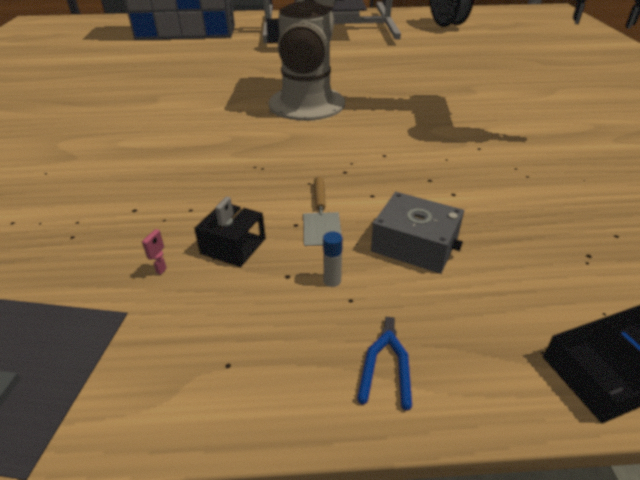

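View pics/top0.png

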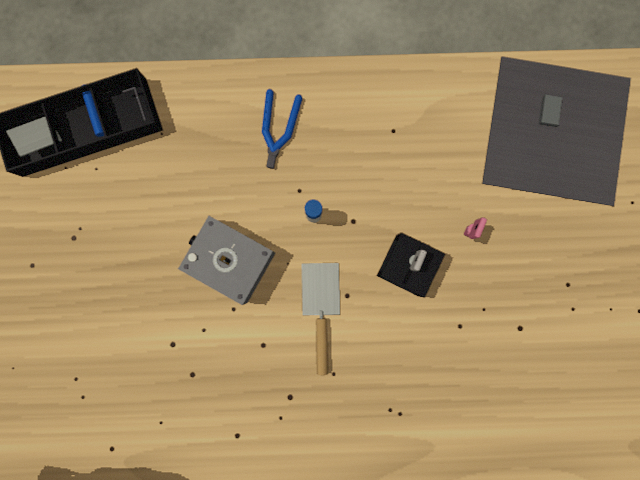

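The top view shows two key-shaped things. The grey one, about (418,260), hangs on the black hanger at (411,265). The pink one, about (476,228), is the decoy. The grey one fits the description. The interlock box's ring is at (225,260), with the scraper at (321,318), the glue stick at (314,209) and the cutters at (280,130). I'll check with an enlarged crop.

```bash
python3 - <<'E'
import cv2, numpy as np
t=cv2.imread("pics/top0.png")
a=cv2.resize(t[225:305,370:450],(400,400),interpolation=cv2.INTER_CUBIC)
b=cv2.resize(t[210:310,175:275],(400,400),interpolation=cv2.INTER_CUBIC)
cv2.imwrite("pics/crop.png",cv2.convertScaleAbs(np.hstack([a,b]),alpha=1.5,beta=20))
E
```

```text
(no output)
```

View pics/crop.png

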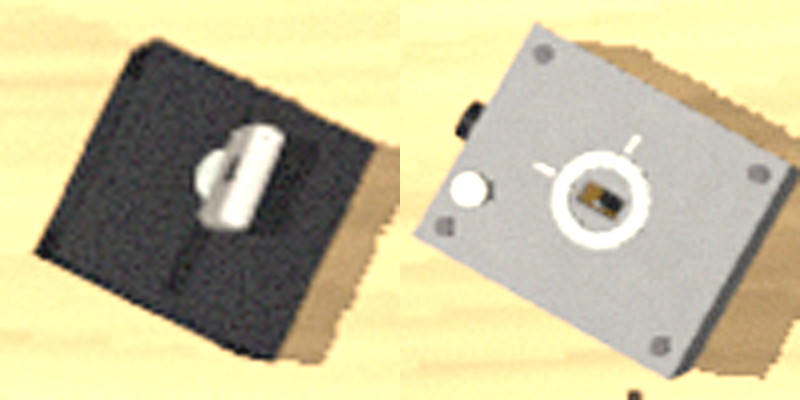

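The crop confirms it: the grey key is on the black hanger, with its slot running to the lower-left front edge. On the box, the keyway's rest mark is up-left and the turned mark up-right of the ring. Next I'll take closer wrist views of both.

```bash
cat > h.py <<'E'
from workcell import env, jaws, inverse_kinematics, telemetry, eyes, close_job
import cv2, numpy as np
from scipy.spatial.transform import Rotation as Ro
def ray(m,uv):
    uv=np.atleast_2d(np.asarray(uv,float)); d=np.linalg.inv(m["camera_matrix"])@np.c_[uv,np.ones(len(uv))].T
    return (Ro.from_quat(m["orientation"]).as_matrix()@d).T
def onplane(m,uv,z):
    d=ray(m,uv); return m["xyz"]+d*((z-m["xyz"][2])/d[:,2])[:,None]
def proj(m,p):
    c=Ro.from_quat(m["orientation"]).inv().apply(np.atleast_2d(p)-m["xyz"]); q=(m["camera_matrix"]@c.T).T
    return q[:,:2]/q[:,2:]
def down(psi): return (Ro.from_euler('z',psi)*Ro.from_euler('x',np.pi)).as_quat()
E
python3 - <<'E'
from h import *
m=eyes.camera_model("top")
c=lambda x,y:(370+x/5,225+y/5)
b=lambda x,y:(175+(x-400)/4,210+y/4)
H=onplane(m,[c(36,252),c(270,360),c(378,150),c(145,40)],.056); print(H.round(4),H.mean(0))
B=onplane(m,[b(600,200),b(545,170),b(632,143)],.06); print(B.round(4))
w=eyes.camera_model("wrist"); s=telemetry.get_state()
R=Ro.from_quat(s["ee_rot"]).inv()
print("cam in tool",R.apply(w["xyz"]-s["ee_pos"]),(R*Ro.from_quat(w["orientation"])).as_matrix().round(3))
f=(H[0]+H[1])/2-H.mean(0);print("front dir yaw",np.arctan2(f[1],f[0]))
for p,n in ((H.mean(0),"h"),(B[0],"b")):
    for psi in np.arange(-3.14,3.14,.52):
        q=inverse_kinematics([p[0],p[1],.10],down(psi)); print(n,round(psi,2),None if q is None else np.round(q,2))
E
```

```text
[[ 0.5521 -0.0831  0.056 ]
 [ 0.5149 -0.1576  0.056 ]
 [ 0.582  -0.1959  0.056 ]
 [ 0.6202 -0.1214  0.056 ]] [ 0.56730794 -0.13953301  0.056     ]
[[0.5844 0.1629 0.06  ]
 [0.5973 0.185  0.06  ]
 [0.6072 0.1496 0.06  ]]
cam in tool [ 0.07343173 -0.00044802 -0.14109762] [[-0.001 -0.958 -0.287]
 [ 1.    -0.001  0.   ]
 [-0.    -0.287  0.958]]
front dir yaw 2.6258012945457723
h -3.14 [ 0.04  0.44 -0.27 -0.   -0.86 -1.61]
h -2.62 [ 0.04  0.44 -0.27  0.   -0.86 -1.09]
h -2.1 [ 0.04  0.44 -0.27  0.   -0.86 -0.57]
h -1.58 [ 0.04  0.44 -0.27  0.   -0.86 -0.05]
h -1.06 [ 0.04  0.44 -0.27  0.   -0.86  0.47]
h -0.54 [ 0.04  0.44 -0.27  0.   -0.86  0.99]
h -0.02 [ 0.04  0.44 -0.27  0.   -0.86  1.51]
h 0.5 [ 0.04  0.44 -0.27  0.   -0.86  2.03]
h 1.02 [ 0.04  0.44 -0.27  0.   -0.86  2.55]
h 1.54 [ 0.04  0.44 -0.27  0.   -0.86  3.07]
h 2.06 [ 0.04  0.44 -0.27 -0.   -0.86 -2.69]
h 2.58 [ 0.04  0.44 -0.27 -0.   -0.86 -2.17]
h 3.1 [ 0.04  0.44 -0.27 -0.   -0.86 -1.65]
b -3.14 [ 0.54  0.47 -0.21 -0.   -0.89 -2.11]
b -2.62 [ 0.54  0.47 -0.21 -0.   -0.89 -1.59]
b -2.1 [ 0.54  0.47 -0.21  0.   -0.89 -1.07]
b -1.58 [ 0.54  0.47 -0.21  0.   -0.89 -0.55]
b -1.06 [ 0.54  0.47 -0.21  0.   -0.89 -0.03]
b -0.54 [ 0.54  0.47 -0.21  0.   -0.89  0.49]
b -0.02 [ 0.54  0.47 -0.21  0.   -0.89  1.01]
b 0.5 [ 0.54  0.47 -0.21  0.   -0.89  1.53]
b 1.02 [ 0.54  0.47 -0.21  0.   -0.89  2.05]
b 1.54 [ 0.54  0.47 -0.21  0.   -0.89  2.57]
b 2.06 [ 0.54  0.47 -0.21  0.   -0.89  3.09]
b 2.58 [ 0.54  0.47 -0.21 -0.   -0.89 -2.67]
b 3.1 [ 0.54  0.47 -0.21 -0.   -0.89 -2.15]
```

```bash
cat >> h.py <<'E'
def shot(name):
    m=eyes.camera_model("wrist"); im=eyes.snapshot("wrist"); cv2.imwrite(f"pics/{name}.png",im); np.save(f"pics/{name}.npy",m,allow_pickle=True); return m,im
E
python3 - <<'E'
from h import *
for n,p,psi in (("b1",[.584,.163],-2.1),("b2",[.584,.163],1.04),("h2",[.567,-.14],2.626),("h1",[.567,-.14],-.516)):
    env.move_to([*p,.20],down(psi)); env.pause(.3); shot(n)
print(telemetry.get_state()["time_s"])
I=[cv2.resize(cv2.imread(f"pics/{n}.png"),(400,300),interpolation=cv2.INTER_AREA) for n in ("b1","b2","h1","h2")]
cv2.imwrite("pics/m.png",np.vstack([np.hstack(I[:2]),np.hstack(I[2:])]))
E
```

```text
12.25
```

View pics/m.png

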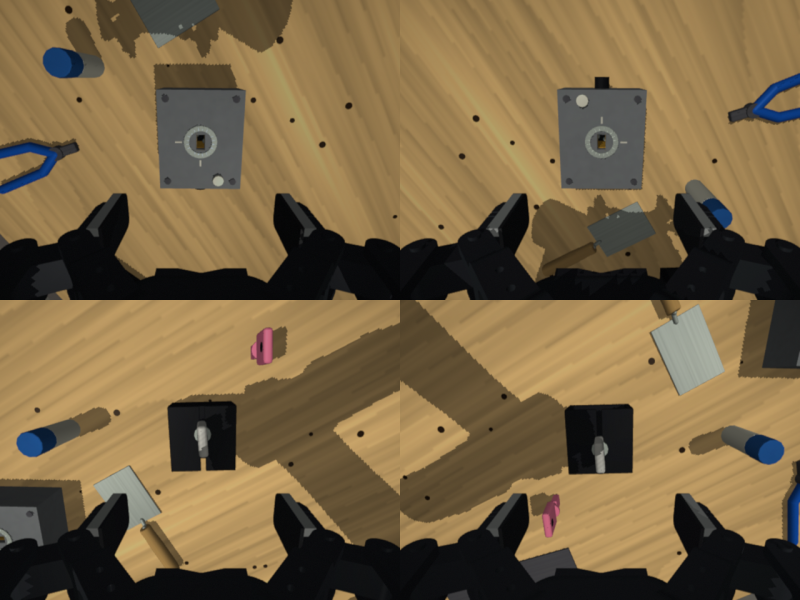

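The montage shows the ring near full-resolution (320,227) in both box views, its rest mark along the slot and the turned mark to the side. The key bow is at about (323,700-480) in h1, roughly along the slot. I'll segment these precisely now.

```bash
python3 - <<'E'
from h import *
C=[]
for n in ("b1","b2"):
    im=cv2.imread(f"pics/{n}.png"); m=np.load(f"pics/{n}.npy",allow_pickle=True).item()
    g=cv2.cvtColor(im,cv2.COLOR_BGR2GRAY)
    x0,y0=260,165; r=g[y0:y0+125,x0:x0+125]
    med=np.median(r); mask=(r>med+25).astype(np.uint8)
    nn,l,st,ce=cv2.connectedComponentsWithStats(mask)
    print(n,med)
    for i in range(1,nn):
        if st[i][4]>12:
            c=ce[i]+[x0,y0]
            if st[i][2]>30:
                e=cv2.fitEllipse(cv2.findContours((l==i).astype(np.uint8),cv2.RETR_EXTERNAL,cv2.CHAIN_APPROX_NONE)[0][0]); c=np.array(e[0])+[x0,y0]; print(e)
            print(st[i],onplane(m,c,.061 if st[i][2]>30 else .06).round(4))
    C.append(cv2.resize(im[180:275,275:370],(400,400),interpolation=cv2.INTER_CUBIC))
D=[cv2.convertScaleAbs(cv2.resize(cv2.imread(f"pics/{n}.png")[155:285,255:385],(400,400),interpolation=cv2.INTER_CUBIC),alpha=1.8,beta=20) for n in ("h1","h2")]
cv2.imwrite("pics/d.png",np.hstack(D))
E
```

```text
b1 87.0
((60.559349060058594, 62.20246887207031), (50.343536376953125, 52.354488372802734), 87.4108657836914)
[  34   37   54   51 1117] [[0.5847 0.1627 0.061 ]]
[20 61 11  3 33] [[0.6073 0.1496 0.06  ]]
[59 91  3 11 32] [[0.5984 0.1853 0.06  ]]
[ 80 117  18   8 113] [[0.5896 0.2141 0.06  ]]
b2 88.0
[22  0 18  6 83] [[0.5882 0.2122 0.06  ]]
[61 22  4 11 41] [[0.5984 0.1856 0.06  ]]
((62.07875061035156, 61.797176361083984), (49.761451721191406, 51.768531799316406), 88.35045623779297)
[  36   37   53   51 1033] [[0.5854 0.1639 0.061 ]]
[92 61 12  4 42] [[0.6072 0.1501 0.06  ]]
```

View pics/d.png

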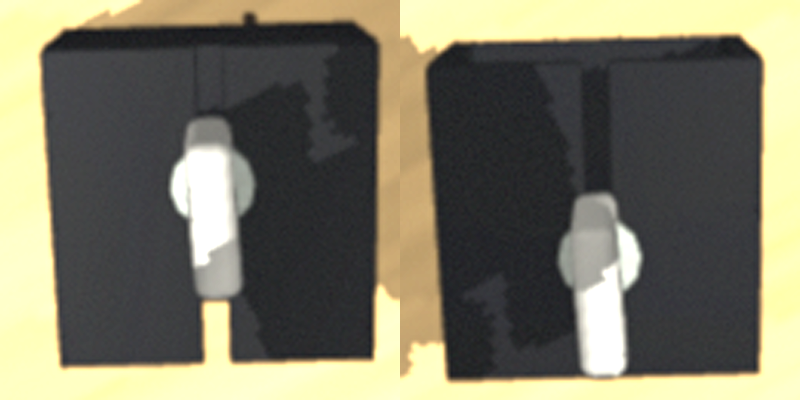

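The crop shows the grey key seated in the slot, its shoulder disc centred at crop (212,184) in h1 and (199,258) in h2. The bow is nearly along the slot, and the open front is at the bottom in h1.

```bash
python3 - <<'E'
from h import *
M={n:np.load(f"pics/{n}.npy",allow_pickle=True).item() for n in ("h1","h2")}
P=lambda n,pts,z: onplane(M[n],[(255+x/400*130-.35,155+y/400*130-.35) for x,y in pts],z)
yaw=lambda v:np.mod(np.arctan2(v[1],v[0])+np.pi/2,np.pi)-np.pi/2
for n,sh,bow,pl,slot in (("h1",(212.5,184),[(188,147),(196,297),(232,149),(243,295)],[(61,366),(374,358),(378,46),(42,50)],[(202,362),(231,361),(206,302),(230,302)]),
  ("h2",(199.5,258),[(173,230),(179,372),(217,225),(227,372)],[(29,66),(361,60),(359,372),(48,379)],[(183,68),(208,68),(181,190),(208,190)])):
    B=P(n,bow,.096); L=P(n,pl,.056); S=P(n,slot,.056)
    print(n,"shoulder",P(n,[sh],.06)[0].round(4),"bowmid",B.mean(0).round(4),"yaws",yaw(B[1]-B[0]),yaw(B[3]-B[2]),"len",np.linalg.norm(B[1]-B[0]))
    print(" plate centre",L.mean(0).round(4),"edge yaws",[round(yaw(L[(i+1)%4]-L[i]),3) for i in range(4)],"slot",((S[0]+S[1])/2).round(4),((S[2]+S[3])/2).round(4))
E
```

```text
h1 shoulder [ 0.5755 -0.1461  0.06  ] bowmid [ 0.5751 -0.1462  0.096 ] yaws -0.4682294659083013 -0.4363029005988519 len 0.03223759013255372
 plate centre [ 0.5688 -0.1427  0.056 ] edge yaws [np.float64(1.081), np.float64(-0.489), np.float64(1.066), np.float64(-0.495)] slot [ 0.5347 -0.1241  0.056 ] [ 0.5481 -0.1322  0.056 ]
h2 shoulder [ 0.5739 -0.1451  0.06  ] bowmid [ 0.5732 -0.1446  0.096 ] yaws -0.4828435142270129 -0.44761539116002336 len 0.031657870119002236
 plate centre [ 0.5677 -0.1417  0.056 ] edge yaws [np.float64(1.073), np.float64(-0.486), np.float64(1.079), np.float64(-0.496)] slot [ 0.5344 -0.1237  0.056 ] [ 0.5595 -0.1384  0.056 ]
```

```bash
python3 - <<'E'
from h import *
st=lambda l:(lambda s:print(l,s["time_s"],s["ee_pos"].round(4),s["contact_force"].round(1),s["wrist_torque"].round(2),round(s["opening"],4),round(s["grasp_force"],1)))(telemetry.get_state())
k=np.array([.5743,-.1454]); psi=-.465
env.move_to([*k,.12],down(psi)); env.movel([*k,.064],speed=.08); st("at")
jaws.move_gripper(0,90); st("grip")
d=np.array([np.cos(2.647),np.sin(2.647)])
p=telemetry.get_state()["ee_pos"]
env.movel([*k,.0655],speed=.03); st("up")
env.movel([*(k+.012*d),.0655],speed=.04); st("pull")
E
```

```text
at 13.5167 [ 0.5748 -0.1454  0.0645] [-0.2  0.4 -0.6] [0.01 0.01 0.01] 0.0851 0.0
grip 14.2 [ 0.5745 -0.1454  0.0642] [-0.1  0.3  1.8] [ 0.05  0.04 -0.01] 0.0091 87.9
up 14.45 [ 0.5742 -0.1454  0.0654] [-0.3 -0.9 -0.9] [-0.01 -0.04 -0.04] 0.0091 87.7
pull 14.9 [ 0.5636 -0.1396  0.0656] [-0.  -0.1 -1.7] [-0.04  0.01  0.01] 0.0093 87.7
```

```bash
python3 - <<'E'
from h import *
st=lambda l:(lambda s:print(l,s["time_s"],s["ee_pos"].round(4),s["contact_force"].round(1),s["wrist_torque"].round(2),round(s["opening"],4),round(s["grasp_force"],1)))(telemetry.get_state())
k=np.array([.5743,-.1454]); d=np.array([np.cos(2.647),np.sin(2.647)])
env.movel([*(k+.084*d),.0655],speed=.07); st("out"); env.pause(.15)
env.movel([*(k+.084*d),.15],speed=.2)
env.move_to([.585,.1633,.15],down(1.025)); env.pause(.2); st("over")
m,im=shot("g1"); s=telemetry.get_state()
T=Ro.from_quat(s["ee_rot"])
uv=proj(m,s["ee_pos"]+T.apply([[0,0,-.032],[.017,0,-.032],[-.017,0,-.032],[0,0,0]])); print(uv.round(1))
c=uv[0].astype(int); cv2.imwrite("pics/g1c.png",cv2.resize(im[c[1]-75:c[1]+75,c[0]-100:c[0]+100],(800,600),interpolation=cv2.INTER_CUBIC)); print(c)
E
```

```text
out 16.075 [ 0.5009 -0.1056  0.0656] [ 1.  -1.1 -1.2] [ 0.01  0.04 -0.06] 0.0086 87.7
over 18.0917 [0.5849 0.162  0.15  ] [-0.4 -0.9 -0.2] [ 0.   -0.03 -0.01] 0.0092 87.6
[[319.8 364.8]
 [319.7 316.3]
 [319.9 409.7]
 [320.2 317.5]]
[319 364]
```

View pics/g1c.png

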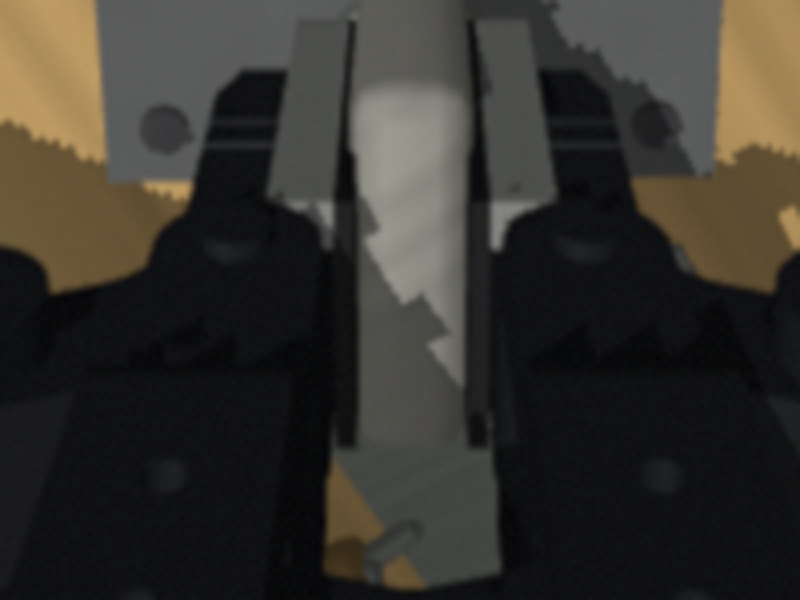

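The picture shows the bow upright between the pads, its top spanning crop rows about 88 to 440 (predicted 110 to 483), so it sits up to 1 mm towards +tool x. The tip is rounded, so I'll descend in steps and watch the forces.

```bash
cat >> h.py <<'E'
def st(l=""):
    s=telemetry.get_state(); R=Ro.from_quat(s["ee_rot"]); f=R.inv().apply(s["contact_force"])
    e=R.as_matrix(); print(l,round(s["time_s"],2),s["ee_pos"].round(4),"yaw",round(np.arctan2(e[1,0],e[0,0]),3),"Ftool",f.round(1),"M",R.inv().apply(s["wrist_torque"]).round(2),round(s["opening"],4),round(s["grasp_force"],1)); return s,f
KW=np.array([.5850,.1633]); YAW=1.025
ax=np.array([np.cos(YAW),np.sin(YAW)]); ay=np.array([np.sin(YAW),-np.cos(YAW)])  # tool x,y at insertion
E
python3 - <<'E'
from h import *
st()
p=KW-.0005*ax
env.movel([*p,.112],speed=.12); env.pause(.1); st("hover")
for z in np.arange(.106,.089,-.002):
    env.movel([*p,z],speed=.03); s,f=st(round(z,3))
    if f[2]<-12 or np.hypot(f[0],f[1])>10: break
E
```

```text
18.14 [0.585  0.1622 0.1502] yaw 1.023 Ftool [-0.8 -0.2  0.5] M [ 0.05 -0.01 -0.02] 0.0086 87.6
hover 18.71 [0.5855 0.1631 0.1131] yaw 1.025 Ftool [0.5 0.  0.6] M [-0.02  0.   -0.03] 0.0087 87.6
0.106 19.06 [0.5846 0.1628 0.1059] yaw 1.025 Ftool [ 0.2 -0.4  0.3] M [-0.05 -0.07 -0.02] 0.0091 87.6
0.104 19.31 [0.5846 0.1628 0.1039] yaw 1.025 Ftool [ 0.3 -0.2  0.7] M [0.01 0.03 0.02] 0.0088 87.6
0.102 19.56 [0.5847 0.1628 0.1018] yaw 1.025 Ftool [ 0.4 -0.6  0.9] M [-0.03 -0.04 -0.02] 0.0084 87.6
0.1 19.81 [0.5846 0.1628 0.0998] yaw 1.025 Ftool [0.7 0.2 1.4] M [ 0.02 -0.03  0.01] 0.0088 87.6
0.098 20.06 [0.5846 0.1628 0.0978] yaw 1.025 Ftool [ 0.1 -0.   0.3] M [ 0.01 -0.04  0.03] 0.0089 87.6
0.096 20.31 [0.5846 0.1628 0.0958] yaw 1.025 Ftool [0.2 0.1 0.3] M [ 0.02 -0.02  0.08] 0.009 87.6
0.094 20.56 [0.5846 0.1628 0.0938] yaw 1.025 Ftool [-0.3  0.6  0.7] M [-0.05 -0.02  0.01] 0.0086 87.6
0.092 20.81 [0.5846 0.1628 0.0918] yaw 1.025 Ftool [-0.6 -0.1  0.8] M [-0.   -0.01 -0.04] 0.0086 87.6
0.09 21.06 [0.5846 0.1628 0.0898] yaw 1.025 Ftool [-0.1  1.   0.5] M [ 0.02 -0.05  0.03] 0.0085 87.6
```

The key entered 14 mm with no force. Next I'll push past the pins with small yaw wiggles.

```bash
python3 - <<'E'
from h import *
p=KW-.0005*ax; sg=1
for z in np.arange(.087,.0675,-.0025):
    env.movel([*p,z],frame=down(YAW+.05*sg),speed=.03); sg=-sg; s,f=st(round(z,4))
    if f[2]<-45 or np.hypot(f[0],f[1])>20 or s["time_s"]>27: break
E
```

```text
0.087 21.31 [0.5848 0.1628 0.087 ] yaw 1.074 Ftool [-0.1 -0.5  0.7] M [-0.    0.01 -0.01] 0.0086 87.8
0.0845 21.56 [0.585 0.163 0.085] yaw 0.977 Ftool [-0.3 -0.5 -2.7] M [ 0.17 -0.02 -0.04] 0.0088 88.0
0.082 21.81 [0.5852 0.1631 0.0833] yaw 1.077 Ftool [-0.1 -1.  -5. ] M [ 0.5  -0.15  0.08] 0.0086 88.7
0.0795 22.06 [0.5851 0.163  0.08  ] yaw 0.978 Ftool [ 0.7 -0.9 -2.9] M [ 0.16 -0.02 -0.04] 0.009 88.0
0.077 22.31 [0.585  0.1629 0.0773] yaw 1.076 Ftool [ 0.3  0.2 -3.3] M [ 0.11 -0.09  0.03] 0.0089 88.1
0.0745 22.56 [0.5849 0.1631 0.0748] yaw 0.975 Ftool [-0.1 -1.3 -4.3] M [0.56 0.1  0.03] 0.0089 88.4
0.072 22.81 [0.5845 0.1628 0.0715] yaw 1.074 Ftool [ 0.4 -0.8 -0.3] M [0.14 0.15 0.  ] 0.0084 87.7
0.0695 23.06 [0.5845 0.1628 0.0685] yaw 0.977 Ftool [1.2 0.6 2.7] M [-0.14  0.43  0.01] 0.0088 87.5
```

```bash
python3 - <<'E'
from h import *
p=KW-.0005*ax
for z in (.0685,.0675,.0665,.0655,.0645,.0635):
    env.movel([*p,z],frame=down(YAW),speed=.02); env.pause(.1); s,f=st(round(z,4))
    if f[2]<-15: break
env.pause(.2); st("hold")
E
```

```text
0.0685 23.41 [0.5846 0.1627 0.0684] yaw 1.025 Ftool [-0.3 -0.9 -0.6] M [ 0.18  0.01 -0.01] 0.0091 88.2
0.0675 23.76 [0.5846 0.1628 0.0682] yaw 1.025 Ftool [-1.9 -1.5 -5.8] M [ 0.7  -0.44  0.02] 0.0085 88.9
0.0665 24.11 [0.5847 0.1628 0.0682] yaw 1.025 Ftool [ -1.6  -3.2 -10.1] M [ 1.17 -0.7   0.03] 0.0087 89.9
0.0655 24.46 [0.5847 0.1628 0.0681] yaw 1.026 Ftool [ -2.5  -3.9 -13.6] M [ 1.6  -1.05  0.01] 0.0086 90.6
0.0645 24.81 [0.5847 0.1628 0.0681] yaw 1.026 Ftool [ -4.5  -6.8 -18.1] M [ 2.02 -1.34  0.05] 0.0089 91.3
hold 25.01 [0.5847 0.1628 0.0681] yaw 1.026 Ftool [ -3.9  -6.2 -18. ] M [ 2.05 -1.34  0.03] 0.009 91.3
```

The key is fully home: it stops hard at z 0.0681, as predicted. Now the quarter turn with light down pressure.

```bash
python3 - <<'E'
from h import *
for t in (.3,.6,.9,1.2,1.45,1.57,1.63,1.68,1.73):
    a=YAW-t; p=KW-.0005*np.array([np.cos(a),np.sin(a)])
    q=inverse_kinematics([*p,.0658],down(a))
    env.movel([*p,.0658],frame=down(a),speed=.03) if t<0 else env.move_to([*p,.0658],down(a))
    env.pause(.1); s,f=st(t)
    if abs(s["wrist_torque"][2])>1.0 or np.hypot(f[0],f[1])>25: break
env.pause(.3); st("hold")
cv2.imwrite("pics/sc.png",eyes.snapshot("scene")[160:310,340:540])
i=cv2.imread("pics/sc.png"); cv2.imwrite("pics/sc.png",cv2.resize(i,(800,600),interpolation=cv2.INTER_CUBIC))
E
```

```text
0.3 25.5 [0.5848 0.1631 0.0681] yaw 0.726 Ftool [ -3.3  -3.1 -13.1] M [ 1.11 -1.19  0.05] 0.0086 90.0
0.6 25.99 [0.5849 0.1631 0.0681] yaw 0.426 Ftool [ -3.3  -1.4 -11.4] M [ 0.58 -1.39  0.06] 0.0088 90.0
0.9 26.48 [0.5849 0.1631 0.0681] yaw 0.126 Ftool [ -4.    0.1 -13. ] M [-0.04 -1.44  0.  ] 0.0089 89.9
1.2 26.98 [0.5849 0.1631 0.0682] yaw -0.174 Ftool [ -3.1   2.  -11.9] M [-0.57 -1.27  0.  ] 0.0086 89.9
1.45 27.43 [0.5849 0.1631 0.0682] yaw -0.424 Ftool [ -3.   3. -13.] M [-0.97 -0.98 -0.03] 0.0087 89.9
1.57 27.77 [0.5849 0.1631 0.0681] yaw -0.544 Ftool [ -2.3   3.8 -13.1] M [-1.11 -0.82 -0.08] 0.0085 89.9
1.63 28.12 [0.5849 0.1631 0.0681] yaw -0.604 Ftool [ -2.8   4.7 -12.3] M [-1.18 -0.81 -0.02] 0.0085 89.9
1.68 28.48 [0.5849 0.1631 0.0681] yaw -0.654 Ftool [ -2.6   4.5 -12. ] M [-1.25 -0.65 -0.17] 0.0088 89.9
1.73 28.82 [0.5849 0.1631 0.0682] yaw -0.702 Ftool [ -1.6   4.5 -11.6] M [-1.32 -0.67 -0.44] 0.0085 90.0
hold 29.12 [0.5849 0.1631 0.0682] yaw -0.702 Ftool [ -2.3   4.6 -12.5] M [-1.32 -0.7  -0.47] 0.0087 90.0
```

View pics/sc.png

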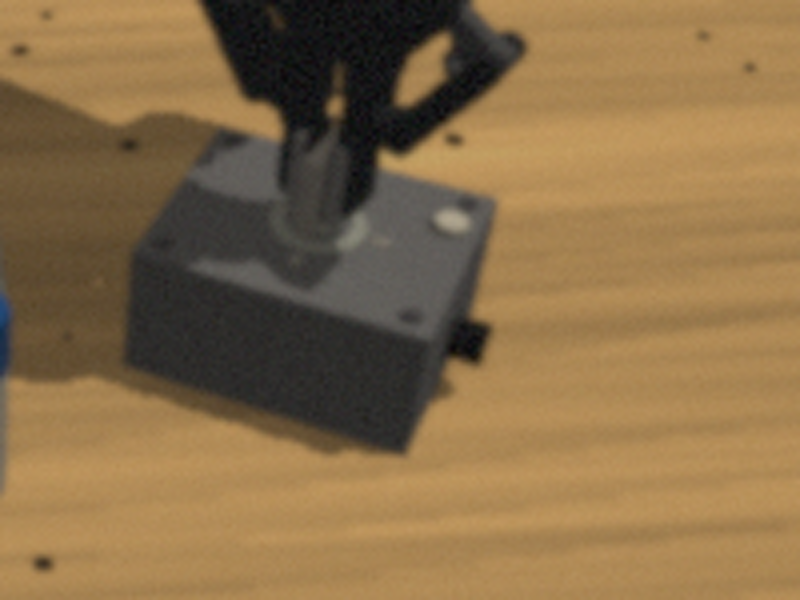

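The picture shows the key seated with its shoulder on the ring and the bow turned towards the second mark. Torque stayed low until about 1.68 rad (the stop plus the play), then rose to 0.47 N m, so the plug is at its stop.

```bash
python3 -c "
from h import *
print(close_job())"
```

```text
the job is handed in; nothing more can be done
None
```

The job is handed in at about 29 s of the 54 s allowed: the key is out of the hanger, fully home in the keyway, and still gripped and held against its quarter-turn stop, though the hand-in returned no verdict.

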